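Lock the drive-test enclosure with its quarter-turn T-key

ROBOT

A 7-joint arm with a two-finger parallel gripper is mounted at the origin on the work surface. World frame = base frame: x ahead of the robot, y to its left, z up, the work surface at z = 0. Lengths are in m, angles in rad, forces in N, time in s.
With the tool pointing down it reaches from about 0.35 to 0.9 m from the base axis. Payload 8.1 kg.
Tool frame: the origin (TCP) lies at the very end of the fingers, on their centre line; the grasp point (between the pads) lies 19 mm behind it (r.grip_depth is the distance from the TCP to the grasp point, in m); z points along the fingers, y is the line along which they close (so a half turn about z gives the same grasp; the last joint's range is limited). The gripper opens to 92 mm and grips with 3 to 60 N. Pads are 19 mm wide; open, the fingers measure 130 mm over their backs; the gripper's body (75 mm by 190 mm) begins 47 mm behind the grasp point.
Start: joints at [1.116, 0.434, 0.025, 1.573, -0.012, 1.134, -0.075], TCP at [0.215, -0.587, 0.227] pointing down, gripper open.
Joint ranges: [-2.62, 2.62], [-0.44, 2.09], [-1.27, 1.32], [0.08, 2.57], [-1.32, 4.46], [0.12, 2], [-2.74, 2.74]. Speed limits (rad/s): [2.22, 2.22, 3.01, 3.01, 3.14, 3.14, 3.14].

INTERFACE

Orientations are given as a unit quaternion [w, x, y, z].
In Python, from station import r gives the robot as it stands.
- The arm moves only by the tool play_rows, never from a script. Its argument "commands" is a list of rows, each a list of 7 numbers: the shift along the tool's x, y, z in cm, then the turn, a rotation vector about the tool's x, y, z in degrees, then the finger opening in cm, from 0 to 9.18. In form: [[dx, dy, dz, wx, wy, wz, hand], ...]. A call has 1 to 10 rows; each row is the pose to reach, as a shift and turn from the pose commanded when the call began, along the tool's axes at that moment; what a row does not reach only later rows make up. A row lasts 1/10 s, in which the tool goes at most 50 mm and 8.59 degrees, less where a joint would pass 70% of its speed; a pose out of reach is approached as far as the arm can. A call with a gripper value outside its range is refused whole. The fingers move at their own pace and stop on an object; the grip force is fixed at half the most. Time passes only in rows, so rows that repeat a pose let the fingers close. It gives the time, the measured TCP pose, the force, the opening and the grip force at its end, in the units of the state.
- r.get_obs(): the state, without advancing time (a new reading comes with each control period).
- r.grab_frame(name): name is "scene" or "top"; returns the picture (400x640x3 uint8, red, green, blue); there is no depth.
- r.camera_params(name): a dict with "K" (3x3 intrinsics, pixels), "k1" (the pictures are not rectified: a ray, as slopes to the right and down, at radius r is drawn at 1 + k1 r^2 times it, then the intrinsics apply), "view" (4x4, takes a point from world to camera coordinates). Camera axes: x right, y up, looking along -z (the intrinsics and any distortion apply to the point x, -y, -z); pixel columns grow to the right and rows downward; lengths in m; the calibration is good to about 2 mm. A picture is of the moment at which its call begins. camera_params takes no time and is no camera call.
- r.sign_off(): hands the job in; it is judged then, once.
The state is a dict: "time_s": time; "joint_positions": joint angles; "qd": joint speeds; "tau": joint torques, N m; "position": TCP position; "tcp_rot": TCP orientation; "contact_force": force on the tool from outside, world axes, zero at the start; "ft_torque": the same for the moment, N m; "grip_width": finger opening in m; "gripper_force": force on a finger pad.
Only numpy, scipy, OpenCV 4.12 (cv2) and the standard library are available. Lean on these libraries where they do the work, as an engineer would, in place of code of your own. Each camera call takes 0.05 s, during which the arm holds its last target. There are 200 camera calls.

TASK

Lock the lid of the grey drive-test enclosure: lift the orange-handled T-key upright out of its blue stand, feel for the slot in the black lid plate and pass the T-bar straight through it, push down against the spring inside, turn the key a quarter turn and let the spring lift it until the bar is fully home crosswise under the lid. Leave the key standing upright there and do not disturb the multimeter, screwdriver or jar.

Things in the scene. Friction and masses are not known exactly. Their poses are not given: they have to be found in the camera images.
- key: Upright T-key, 105 mm tall, about 160 g. Origin: centre of the underside of its T-bar; z up, x along the bar; same after a half turn. Steel T-bar 56 (x) x 12 (y) x 10 (z) mm; steel shank 12 mm in diameter above it (thin 28 mm disc at z = 53 to 57); orange grip block 36 (x) x 18 (y) mm from z = 55 to 105, to be gripped on its flat y faces.
- stand: Blue holder fixed to the bench, origin at the centre of its underside. Base 110 (x) x 70 (y) x 6 mm; on it a pocket 62 (x) x 18 (y) mm inside, 8 mm walls up to z = 32. The key's bar stands in the pocket on the base (key origin at z = 6), the key's x along the stand's x within 0.03 rad.
- dock: Grey enclosure fixed to the bench, 190 (x) x 170 (y) x 75 (z) mm, origin at the centre of its underside, z up, x along the lid slot. On top lies a fixed black lid plate 130 x 130 x 5 mm (z = 75 to 80).
- lid_top (a point): Middle of the enclosure's top, level with the lid plate's upper face (enclosure z = 80 mm); axes as the enclosure's. The lid's through slot, 64 mm (x) x 16 mm (y), outlined in yellow, is centred here in x, but the plate is screwed on off-centre: the slot's centre lies anywhere from y = -12 to +12 mm, given by no reading, and must be felt for or seen.
- spring_top (a point): Middle of the sprung dark steel plate inside (about 94 x 104 mm), where its upper face rests unpressed: enclosure z = 68 mm (does not move with it). It pushes up with about 6 N at first and 0.6 N more per mm, to a solid stop 18 mm lower.
- home (a point): Where the key's origin is when home, but for the slot's y offset: enclosure x = 0, z = 65 mm, bar along y (turned either way), its top against the lid's underside. Steel ramps under the lid reach down to enclosure z = 69: turn with the key's origin below z = 59. They take a bar within about 4 mm of x = 0 and centre it as the spring lifts it.
- meter: Yellow multimeter lying on the bench, bystander, 75 (x) x 140 (y) x 32 mm, origin at the centre of its underside.
- driver: Screwdriver lying on the bench, bystander, 190 mm long along its x, origin under its middle.
- jar: Small jar with a white cap standing on the bench, bystander, 52 mm in diameter, 70 mm tall, origin at the centre of its underside.
Not all that is in view belongs to the job. There is more than one size of the key; the job needs the middle-sized.

How it is judged:
By the outcome, as a careful person would: the job done as asked, in the order asked, and still so for the second after the job is handed in, with the robot touching nothing.
It also fails if it takes over 67 s, if anything falls off the work surface, if the arm or the gripper's body presses on something with over 40 N, if the wrist force passes 120 N, or if a joint passes its speed limit or range.

## Working session

There is one attempt and no reset: what is moved stays moved. The work goes in short steps, Python scripts to look and compute and a tool call to move; the robot and the scene stay as the last step left them, time stands still between calls to the robot, and variables do not carry over. Pictures are saved under pics/ and viewed, at most 10 in all, crops included, and the job is handed in when it is done.

Besides the shell and the picture viewer there is one more tool, called after ">>>" as name([rows], argument=value, ...), one row to a line, values as JSON. play_rows: Moves the arm, as the interface text tells. Its arguments: {"type":"object","properties":{"commands":{"type":"array","items":{"type":"array","items":{"type":"number"}}}},"required":["commands"]}

```bash
ls; mkdir -p pics; python3 - <<'E'
from station import r
import cv2
for n in("scene","top"):
    cv2.imwrite(f"pics/{n}0.png",r.grab_frame(n)[:,:,::-1]); print(r.camera_params(n))
print(r.get_obs())
E
```

```text
pics
{'K': array([[417.76038423,   0.        , 312.35950552],
       [  0.        , 417.76038423, 199.980483  ],
       [  0.        ,   0.        ,   1.        ]]), 'k1': 0.005018258688142716, 'view': array([[-0.80077219,  0.59891644,  0.00793701,  0.45560656],
       [-0.45063902, -0.61114355,  0.65071348,  0.19482238],
       [ 0.39457365,  0.51749654,  0.75928188, -1.18882215],
       [ 0.        ,  0.        ,  0.        ,  1.        ]])}
{'K': array([[378.64552318,   0.        , 322.09803414],
       [  0.        , 378.64552318, 199.83366867],
       [  0.        ,   0.        ,   1.        ]]), 'k1': -0.07121905793200012, 'view': array([[-0.00405958, -0.99992885,  0.01121642, -0.02637647],
       [ 0.99188771, -0.00260133,  0.1270905 , -0.58390117],
       [-0.12705228,  0.01164137,  0.99182771, -0.80706143],
       [ 0.        ,  0.        ,  0.        ,  1.        ]])}
{'time_s': 0.1, 'joint_positions': array([ 1.1164084 ,  0.43516182,  0.02497438,  1.57397657, -0.01162173,
        1.13400802, -0.07511044]), 'qd': array([-1.98723411e-04, -2.62823668e-03,  6.13639875e-04, -2.52181237e-04,
        1.09626472e-03,  7.52901543e-04, -6.43062176e-05]), 'tau': array([ 3.82625149e-03, -6.69130683e+01,  9.88336243e-01, -3.15146649e+01,
       -6.05568616e-02,  3.75483383e-02,  3.65514074e-05]), 'position': array([ 0.21516365, -0.58631888,  0.22602959]), 'tcp_rot': array([-6.81782780e-04,  9.84578082e-01,  1.74944290e-01, -1.76633566e-04]), 'contact_force': array([-0.1620032 ,  0.32713531,  0.93508618]), 'ft_torque': array([0.05978049, 0.0036951 , 0.0010203 ]), 'gripper_force': 0.0, 'grip_width': 0.09195599637820677}
```

View pics/scene0.png

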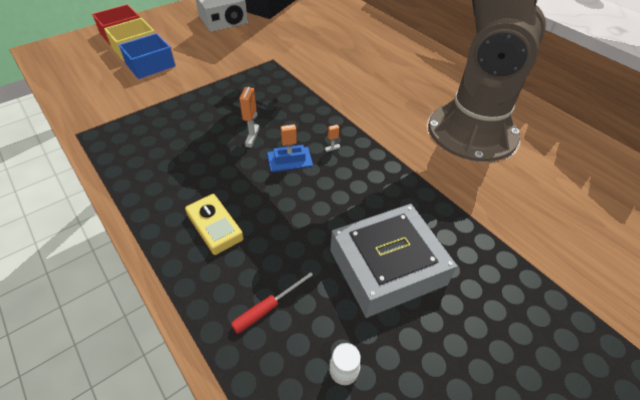

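View pics/top0.png

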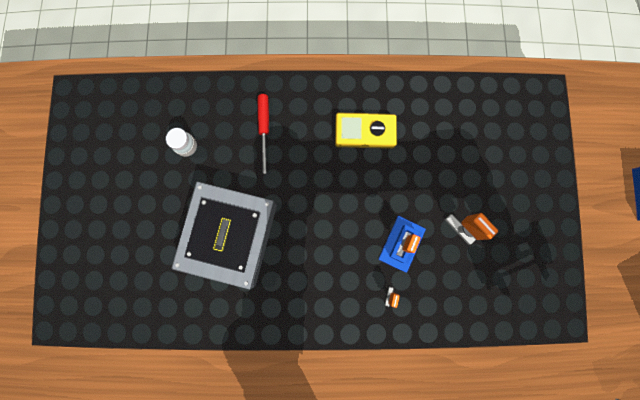

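Candidates: the large key (scene 248,105 / top 470,228), the key in the blue stand (scene 289,135 / top 407,243) and the small key (scene 334,132 / top 392,297). I'll take the one in the stand, which is the middle-sized one, and check it close up.

```bash
python3 - <<'E'
import cv2,numpy as np
t=cv2.imread("pics/top0.png");s=cv2.imread("pics/scene0.png")
f=lambda im,x,y,w,h,k:cv2.resize(im[y:y+h,x:x+w],None,fx=k,fy=k,interpolation=cv2.INTER_CUBIC)
a=f(t,370,205,66,75,6);b=f(s,255,110,66,75,6)
cv2.imwrite("pics/c1.png",np.hstack([a,b]))
a=f(t,165,175,115,120,3.4);b=f(s,325,195,115,120,3.4)
cv2.imwrite("pics/c2.png",np.hstack([a,b]))
E
```

```text
(no output)
```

View pics/c1.png

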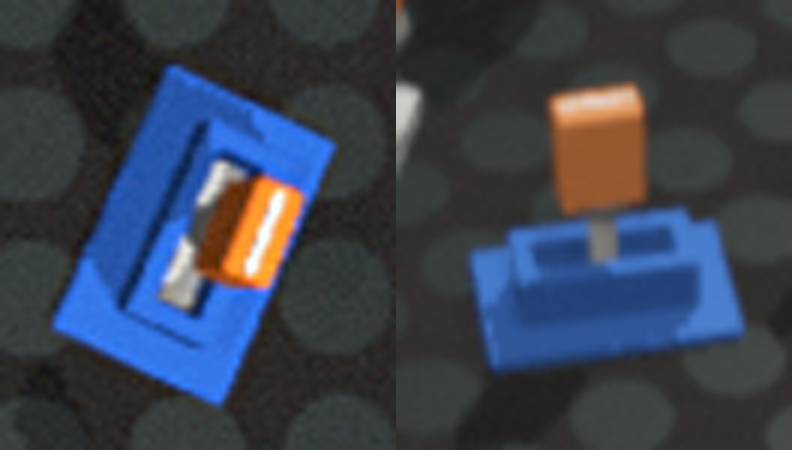

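View pics/c2.png

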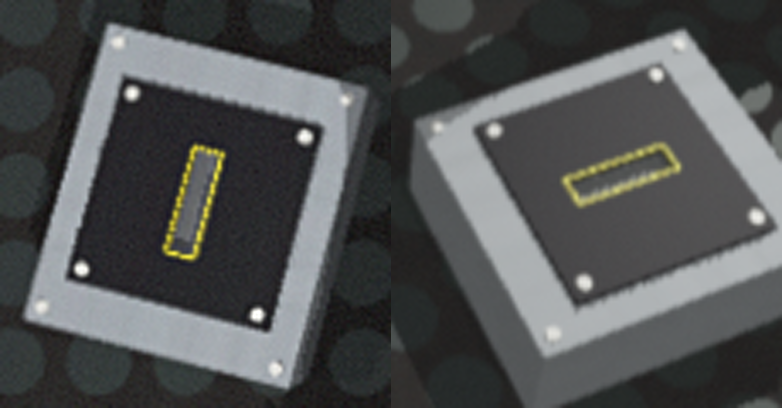

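The crops show the middle key upright in the stand, and the slot in the lid sits slightly off-centre. Next I'll measure them in both cameras.

```bash
cat > h.py <<'E'
import numpy as np
from station import r
from scipy.optimize import least_squares
C={n:r.camera_params(n) for n in("top","scene")}
def proj(n,P):
    c=C[n];P=np.atleast_2d(P);q=P@c["view"][:3,:3].T+c["view"][:3,3]
    s=np.c_[q[:,0]/-q[:,2],-q[:,1]/-q[:,2]];s=s*(1+c["k1"]*(s**2).sum(1))[:,None]
    return s*c["K"][0,0]+c["K"][:2,2]
def rect(p,w,h,z):
    c,s=np.cos(p[2]),np.sin(p[2]);a=np.array([[1,1],[1,-1],[-1,-1],[-1,1]])*[w/2,h/2]
    return np.c_[a@np.array([[c,s],[-s,c]])+p[:2],np.full(4,z)]
def match(n,pts,w,h,z,p0):
    pts=np.array(pts)
    def f(p):
        q=proj(n,rect(p,w,h,z));d=np.linalg.norm(q[:,None]-pts,axis=2);return (q-pts[d.argmin(1)]).ravel()
    s=least_squares(f,p0);return s.x,np.sqrt((s.fun**2).mean()*2)
E
cat > m.py <<'E'
from h import *
t=lambda c,k,o:(np.array(c)+.5)/k-.5+np.array(o)
th=-0.3
def go(l,n,pts,w,h,z,p0):
    x,e=match(n,pts,w,h,z,p0);print(l,n,(x[:2]*1e3).round(1),np.round(np.degrees(x[2]),1),"rms px",e.round(2))
A=(6,(370,205));B=(6,(255,110));D=(3.4,(165,175));E=(3.4,(325,195))
S0=[.48,-.23,-.4];K0=[.48,-.23,-.4];E0=[.5,.2,-.3]
go("stand","top",t([(172,66),(336,146),(222,404),(54,326)],*A),.11,.07,.006,S0)
sc=lambda c,dx:np.array(c)-[dx,0]
go("stand","scene",t(sc([(470,250),(493,362),(744,328),(716,219)],396),*B),.11,.07,.004,S0)
go("grip","top",t([(259,180),(303,188),(268,290),(224,278)],*A),.036,.018,.111,K0)
go("slot","top",t([(194,147),(223,152),(196,259),(165,252)],*D),.066,.018,.08,E0)
go("slot","scene",t(sc([(564,181),(667,144),(680,170),(578,206)],391),*E),.066,.018,.08,E0)
go("lid","top",t([(125,76),(322,128),(270,330),(68,278)],*D),.13,.13,.08,E0)
go("lid","scene",t(sc([(474,130),(657,64),(775,228),(578,306)],391),*E),.13,.13,.08,E0)
go("encl","top",t([(108,24),(368,90),(290,390),(24,318)],*D),.19,.17,.075,E0)
E
python3 m.py
```

```text
stand top [ 485.9 -212.5] -25.8 rms px 0.24
stand scene [ 482.5 -216.2] -25.6 rms px 0.34
grip top [ 484.8 -211.8] -19.7 rms px 0.88
slot top [508.2 192.2] -14.2 rms px 4.23
slot scene [507.1 186.5] -23.0 rms px 2.91
lid top [506.4 182. ] -14.1 rms px 0.59
lid scene [507.5 182.4] -13.6 rms px 0.51
encl top [505.6 182.7] -14.2 rms px 0.39
```

```bash
python3 - <<'E'
s=open('h.py').read()
s=s.replace("return (q-pts[d.argmin(1)]).ravel()","i=linear_sum_assignment(d)[1];return (q-pts[i]).ravel()").replace("least_squares\n","least_squares,linear_sum_assignment\n",1)
open('h.py','w').write(s)
E
python3 m.py
```

```text
stand top [ 485.9 -212.5] -25.8 rms px 0.24
stand scene [ 482.5 -216.2] -25.6 rms px 0.34
grip top [ 484.8 -211.8] -19.7 rms px 0.88
slot top [506.3 182.8] -13.4 rms px 0.46
slot scene [505.4 182.1] -15.2 rms px 0.72
lid top [506.4 182. ] -14.1 rms px 0.59
lid scene [507.5 182.4] -13.6 rms px 0.51
encl top [505.6 182.7] -14.2 rms px 0.39
```

```bash
python3 - <<'E'
from h import *
def tri(a,b):
    s=least_squares(lambda X:np.r_[proj("top",X)[0]-a,proj("scene",X)[0]-b],[.48,-.3,.1]);return (s.x*1e3).round(1),s.fun.round(1)
print(tri((487,223),(249,90)))
import cv2
t=cv2.imread("pics/top0.png");s=cv2.imread("pics/scene0.png")
f=lambda im,x,y,w,h,k:cv2.resize(im[y:y+h,x:x+w],None,fx=k,fy=k,interpolation=cv2.INTER_CUBIC)
cv2.imwrite("pics/c3.png",np.hstack([f(t,440,195,65,75,6),f(s,225,80,65,75,6)]))
E
```

```text
(array([ 519.4, -340.8,  162. ]), array([-1.2,  1.5, -2.4, -0.6]))
```

View pics/c3.png

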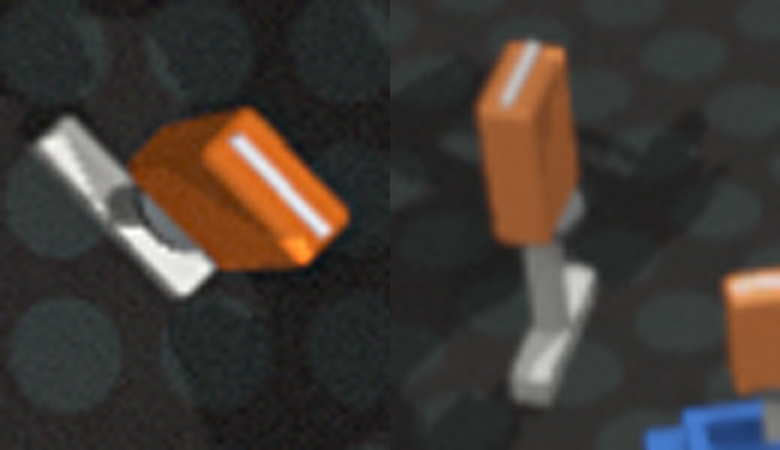

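>>> play_rows([
  [38.2, -25.7, 0, 0, 0, 45.85, 5],
  [38.2, -25.7, 0, 0, 0, 45.85, 5],
  [38.2, -25.7, 0, 0, 0, 45.85, 5],
  [38.2, -25.7, 0, 0, 0, 45.85, 5],
  [38.2, -25.7, 0, 0, 0, 45.85, 5],
  [38.2, -25.7, 0, 0, 0, 45.85, 5],
  [38.2, -25.7, 0, 0, 0, 45.85, 5],
  [38.2, -25.7, 0, 0, 0, 45.85, 5],
  [38.2, -25.7, 0, 0, 0, 45.85, 5],
  [38.2, -25.7, 0, 0, 0, 45.85, 5],
])

```text
time_s: 1.1
position: [0.4879, -0.2086, 0.2265]
tcp_rot: [-0.001, 0.976, -0.219, 0.0]
contact_force: [0.1, 0.5, -1.4]
grip_width: 0.0503
gripper_force: 0.0
```

>>> play_rows([
  [0, 0, 4, 0, 0, 0, 5],
  [0, 0, 7, 0, 0, 0, 5],
  [0, 0, 7, 0, 0, 0, 5],
  [0, 0, 7, 0, 0, 0, 5],
])

```text
time_s: 1.5
position: [0.4852, -0.214, 0.157]
tcp_rot: [-0.0, 0.975, -0.223, -0.001]
contact_force: [-0.1, -0.3, 0.1]
grip_width: 0.0501
gripper_force: 0.0
```

```bash
python3 - <<'E'
from h import *
import cv2
t=r.grab_frame("top");s=r.grab_frame("scene")
f=lambda im,x,y,w,h,k:cv2.resize(im[y:y+h,x:x+w,::-1],None,fx=k,fy=k,interpolation=cv2.INTER_CUBIC)
cv2.imwrite("pics/c4.png",np.hstack([f(t,360,185,100,110,4),f(s,240,60,100,110,4)]))
o=r.get_obs();print(o["position"],o["tcp_rot"],o["contact_force"],o["joint_positions"])
E
```

```text
[ 0.48628745 -0.21446208  0.15829494] [ 1.54946818e-04  9.74905630e-01 -2.22615708e-01  1.11144365e-03] [ 0.00107132  0.30357303 -0.27080817] [ 0.32448865  0.35457818 -0.01267702  1.88819475  0.00577867  0.89661247
 -1.71078726]
```

View pics/c4.png

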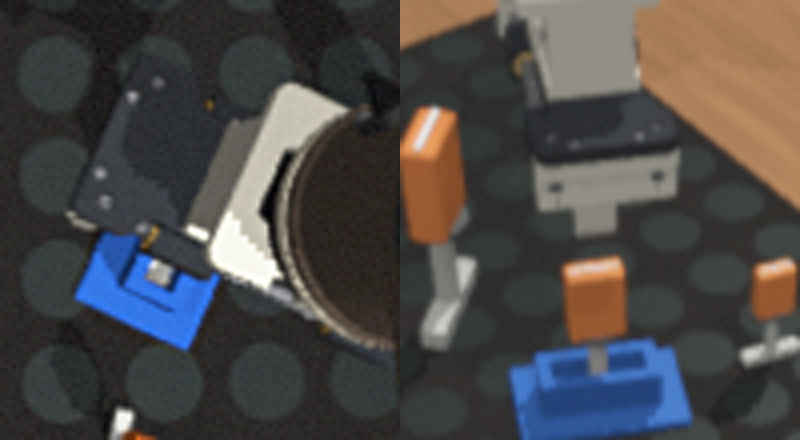

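>>> play_rows([
  [0, 0, 3, 0, 0, 0, 5],
  [0, 0, 6, 0, 0, 0, 5],
  [0, 0, 8.4, 0, 0, 0, 5],
  [0, 0, 8.4, 0, 0, 0, 5],
  [0, 0, 8.4, 0, 0, 0, 5],
  [0, 0, 8.4, 0, 0, 0, 1.2],
  [0, 0, 8.4, 0, 0, 0, 1.2],
  [0, 0, 8.4, 0, 0, 0, 1.2],
  [0, 0, 8.4, 0, 0, 0, 1.2],
  [0, 0, 8.4, 0, 0, 0, 1.2],
])

```text
time_s: 2.6
position: [0.4856, -0.2139, 0.0731]
tcp_rot: [0.0, 0.975, -0.222, 0.0]
contact_force: [-0.3, 0.6, 4.9]
grip_width: 0.0177
gripper_force: 30.0
```

>>> play_rows([
  [0, 0, 0, 0, 0, 0, 1.2],
  [0, 0, 0, 0, 0, 0, 1.2],
  [0, 0, 0, 0, 0, 0, 1.2],
])

```text
time_s: 2.9
position: [0.4857, -0.2139, 0.0731]
tcp_rot: [0.0, 0.975, -0.222, 0.0]
contact_force: [-0.4, 1.6, 5.4]
grip_width: 0.0181
gripper_force: 30.0
```

>>> play_rows([
  [0, 0, -1, 0, 0, 0, 1.2],
  [0, 0, -2, 0, 0, 0, 1.2],
  [0, 0, -3.5, 0, 0, 0, 1.2],
  [0, 0, -5.5, 0, 0, 0, 1.2],
  [0, 0, -8, 0, 0, 0, 1.2],
  [0, 0, -11, 0, 0, 0, 1.2],
  [0, 0, -14, 0, 0, 0, 1.2],
  [0, 0, -14, 0, 0, 0, 1.2],
  [0, 0, -14, 0, 0, 0, 1.2],
])

```text
time_s: 3.8
position: [0.4856, -0.214, 0.2136]
tcp_rot: [0.0, 0.975, -0.222, 0.001]
contact_force: [-0.1, 0.4, -3.2]
grip_width: 0.0179
gripper_force: 30.0
```

```bash
python3 - <<'E'
from h import *
import cv2
s=r.grab_frame("scene")
o=r.get_obs();p=o["position"];print(p,o["tcp_rot"],o["contact_force"],o["grip_width"],o["joint_positions"])
f=lambda im,x,y,w,h,k:cv2.resize(im[y:y+h,x:x+w,::-1],None,fx=k,fy=k,interpolation=cv2.INTER_CUBIC)
a=np.radians(-25.7);ax=np.array([np.cos(a),np.sin(a),0]);ay=np.array([-np.sin(a),np.cos(a),0])
base=p-[0,0,.067]
im=np.hstack([f(s,250,30,100,130,4.6)])
P=[base+i*.028*ax+j*.006*ay+[0,0,z] for i in(-1,1) for j in(-1,1) for z in (0,.01)]+[base+i*.018*ax+j*.009*ay+[0,0,.055] for i in(-1,1) for j in(-1,1)]
for q in proj("scene",P): cv2.circle(im,tuple(int(v) for v in ((q-[250,30]+.5)*4.6-.5)),2,(0,255,0),-1)
cv2.imwrite("pics/c5.png",im)
E
```

```text
[ 0.48493415 -0.21370964  0.21254267] [-1.03034464e-05  9.74961275e-01 -2.22374594e-01 -2.26199114e-04] [-0.26902097 -0.14023868 -2.53166859] 0.01817094811472344 [ 0.32171949  0.29559762 -0.00953263  1.82239529  0.0032735   1.02406724
 -1.70839794]
```

View pics/c5.png

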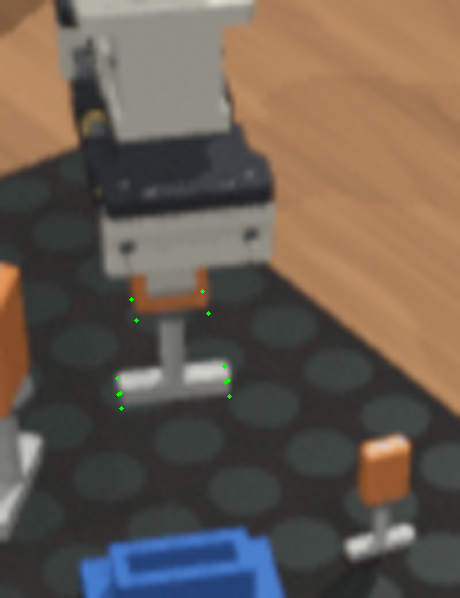

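>>> play_rows([
  [-0.6, -1.5, 0, 0, 0, -0.5, 1.2],
  [-1.8, -4.4, 0, 0, 0, -1.4, 1.2],
  [-3.7, -8.8, 0, 0, 0, -3, 1.2],
  [-5.8, -13.9, 0, 0, 0, -4.5, 1.2],
  [-8, -19, 0, 0, 0, -6, 1.2],
  [-10.1, -24.2, 0, 0, 0, -7.7, 1.2],
  [-12.3, -29.3, 0, 0, 0, -9.3, 1.2],
  [-13.8, -33, 0, 0, 0, -10.4, 1.2],
  [-14.8, -35.5, 0, 0, 0, -11.2, 1.2],
  [-15.3, -36.6, 0, 0, 0, -11.6, 1.2],
])

```text
time_s: 4.85
position: [0.5042, 0.1886, 0.2117]
tcp_rot: [-0.001, 0.993, -0.119, -0.001]
contact_force: [-0.6, -0.6, -2.8]
grip_width: 0.0177
gripper_force: 30.0
```

>>> play_rows([
  [0, 0, 2, 0, 0, 0, 1.2],
  [0, 0, 4, 0, 0, 0, 1.2],
  [0, 0, 5, 0, 0, 0, 1.2],
  [0, 0, 5, 0, 0, 0, 1.2],
  [0, 0, 5, 0, 0, 0, 1.2],
])

```text
time_s: 5.35
position: [0.5062, 0.1822, 0.1629]
tcp_rot: [0.0, 0.992, -0.123, -0.0]
contact_force: [-0.2, 0.3, -2.7]
grip_width: 0.018
gripper_force: 30.0
```

```bash
python3 - <<'E'
from h import *
import cv2
s=r.grab_frame("scene");t=r.grab_frame("top")
o=r.get_obs();p=o["position"];print(p,o["tcp_rot"],o["contact_force"],o["grip_width"],o["joint_positions"])
f=lambda im,x,y,w,h,k:cv2.resize(im[y:y+h,x:x+w,::-1],None,fx=k,fy=k,interpolation=cv2.INTER_CUBIC)
cv2.imwrite("pics/c6.png",np.hstack([f(s,335,150,100,130,4),f(t,170,170,100,130,4)]))
E
```

```text
[0.50675603 0.18239099 0.16355788] [-3.12059796e-04  9.92422529e-01 -1.22870324e-01  5.56616951e-04] [-0.02144116 -0.23207636 -2.59784129] 0.017401047502153592 [-0.26688941  0.37366557 -0.2334938   1.85035793  0.10585128  0.92824423
 -2.3654284 ]
```

View pics/c6.png

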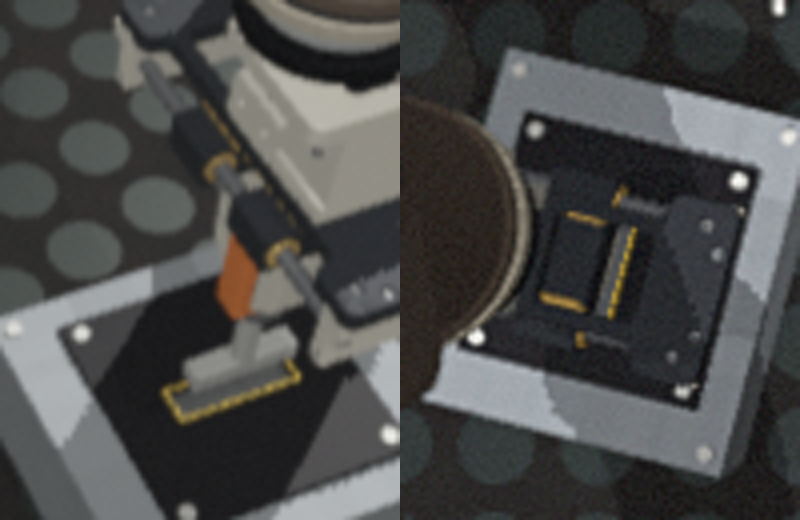

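>>> play_rows([
  [0, 0, 0.6, 0, 0, 0, 1.2],
  [0, 0, 1.1, 0, 0, 0, 1.2],
  [0, 0, 1.4, 0, 0, 0, 1.2],
  [0, 0, 1.6, 0, 0, 0, 1.2],
  [0, 0, 1.7, 0, 0, 0, 1.2],
  [0, 0, 1.8, 0, 0, 0, 1.2],
  [0, 0, 1.9, 0, 0, 0, 1.2],
  [0, 0, 1.9, 0, 0, 0, 1.2],
])

```text
time_s: 6.25
position: [0.5062, 0.1822, 0.1436]
tcp_rot: [0.0, 0.992, -0.123, -0.0]
contact_force: [0.1, -1.0, -2.4]
grip_width: 0.0178
gripper_force: 30.0
```

>>> play_rows([
  [0, 0, 0.2, 0, 0, 0, 1.2],
  [0, 0, 0.4, 0, 0, 0, 1.2],
  [0, 0, 0.6, 0, 0, 0, 1.2],
  [0, 0, 0.6, 0, 0, 0, 1.2],
])

```text
time_s: 6.65
position: [0.5061, 0.1822, 0.1374]
tcp_rot: [0.0, 0.992, -0.123, -0.0]
contact_force: [-0.7, -0.7, -2.6]
grip_width: 0.0178
gripper_force: 30.0
```

>>> play_rows([
  [0, 0, 0.2, 0, 0, 0, 1.2],
  [0, 0, 0.4, 0, 0, 0, 1.2],
  [0, 0, 0.5, 0, 0, 0, 1.2],
  [0, 0, 0.5, 0, 0, 0, 1.2],
])

```text
time_s: 7.05
position: [0.5064, 0.1824, 0.133]
tcp_rot: [-0.0, 0.992, -0.123, 0.0]
contact_force: [-1.8, 0.3, 5.1]
grip_width: 0.018
gripper_force: 30.0
```

>>> play_rows([
  [0, 0, 0.3, 0, 0, 0, 1.2],
  [0, 0, 0.6, 0, 0, 0, 1.2],
  [0, 0, 0.9, 0, 0, 0, 1.2],
  [0, 0, 1.1, 0, 0, 0, 1.2],
  [0, 0, 1.25, 0, 0, 0, 1.2],
  [0, 0, 1.25, 0, 0, 0, 1.2],
])

```text
time_s: 7.65
position: [0.5065, 0.1824, 0.121]
tcp_rot: [-0.0, 0.992, -0.123, 0.0]
contact_force: [-3.0, -1.2, 11.4]
grip_width: 0.0175
gripper_force: 30.0
```

>>> play_rows([
  [0, 0, 0, 0, 0, -3, 1.2],
  [0, 0, 0, 0, 0, -7, 1.2],
  [0, 0, 0, 0, 0, -11, 1.2],
  [0, 0, 0, 0, 0, -15, 1.2],
  [0, 0, 0, 0, 0, -20, 1.2],
  [0, 0, 0, 0, 0, -25, 1.2],
  [0, 0, 0, 0, 0, -30, 1.2],
  [0, 0, 0, 0, 0, -35, 1.2],
  [0, 0, 0, 0, 0, -40, 1.2],
  [0, 0, 0, 0, 0, -45, 1.2],
])

```text
time_s: 8.65
position: [0.508, 0.1832, 0.1218]
tcp_rot: [-0.0, 0.963, 0.268, 0.002]
contact_force: [-0.8, 0.5, 12.0]
grip_width: 0.0181
gripper_force: 30.0
```

>>> play_rows([
  [0, 0, 0, 0, 0, -5, 1.2],
  [0, 0, 0, 0, 0, -10, 1.2],
  [0, 0, 0, 0, 0, -15, 1.2],
  [0, 0, 0, 0, 0, -20, 1.2],
  [0, 0, 0, 0, 0, -25, 1.2],
  [0, 0, 0, 0, 0, -30, 1.2],
  [0, 0, 0, 0, 0, -35, 1.2],
  [0, 0, 0, 0, 0, -40, 1.2],
  [0, 0, 0, 0, 0, -45, 1.2],
  [0, 0, 0, 0, 0, -45, 1.2],
])

```text
time_s: 9.65
position: [0.5079, 0.1833, 0.1217]
tcp_rot: [0.0, 0.788, 0.616, 0.002]
contact_force: [-0.3, 0.4, 11.1]
grip_width: 0.0177
gripper_force: 30.0
```

```bash
python3 - <<'E'
from h import *
o=r.get_obs();q=o["tcp_rot"];print(o["position"],np.degrees(2*np.arctan2(q[2],q[1])),o["contact_force"],o["ft_torque"],o["joint_positions"])
E
```

```text
[0.50794932 0.18328696 0.12168728] 76.06856328938538 [-0.32836685  0.41473552 11.08439315] [ 0.07593246 -0.09803991  0.11222605] [ 0.00669506  0.48805873 -0.61622888  1.87087813  0.35665385  0.88960091
 -1.02474396]
```

>>> play_rows([
  [0, 0, -0.1, 0, 0, 0, 1.2],
  [0, 0, -0.2, 0, 0, 0, 1.2],
  [0, 0, -0.3, 0, 0, 0, 1.2],
  [0, 0, -0.4, 0, 0, 0, 1.2],
  [0, 0, -0.5, 0, 0, 0, 1.2],
  [0, 0, -0.6, 0, 0, 0, 1.2],
  [0, 0, -0.7, 0, 0, 0, 1.2],
  [0, 0, -0.8, 0, 0, 0, 1.2],
  [0, 0, -0.9, 0, 0, 0, 1.2],
  [0, 0, -0.9, 0, 0, 0, 1.2],
])

```text
time_s: 10.65
position: [0.5079, 0.1833, 0.1304]
tcp_rot: [0.0, 0.789, 0.615, 0.002]
contact_force: [1.5, 1.0, 6.0]
grip_width: 0.0179
gripper_force: 30.0
```

>>> play_rows([
  [0, 0, -0.05, 0, 0, 0, 1.2],
  [0, 0, -0.1, 0, 0, 0, 1.2],
  [0, 0, -0.15, 0, 0, 0, 1.2],
  [0, 0, -0.15, 0, 0, 0, 1.2],
])

```text
time_s: 11.05
position: [0.5077, 0.1832, 0.1316]
tcp_rot: [0.0, 0.789, 0.615, 0.002]
contact_force: [3.3, 2.9, 5.8]
grip_width: 0.0179
gripper_force: 30.0
```

>>> play_rows([
  [0.05, 0.05, 0, 0, 0, 0, 1.2],
  [0.1, 0.1, 0, 0, 0, 0, 1.2],
  [0.1, 0.1, 0, 0, 0, 0, 1.2],
])

```text
time_s: 11.35
position: [0.508, 0.1833, 0.1311]
tcp_rot: [0.0, 0.789, 0.615, 0.001]
contact_force: [1.4, 0.7, 6.9]
grip_width: 0.0177
gripper_force: 30.0
```

>>> play_rows([
  [0, 0, -0.05, 0, 0, 0, 1.2],
  [0, 0, -0.1, 0, 0, 0, 1.2],
  [0, 0, -0.1, 0, 0, 0, 1.2],
])

```text
time_s: 11.65
position: [0.5079, 0.1832, 0.132]
tcp_rot: [0.0, 0.789, 0.615, 0.001]
contact_force: [2.6, 0.4, 4.5]
grip_width: 0.018
gripper_force: 30.0
```

```bash
python3 - <<'E'
from h import *
import cv2
o=r.get_obs();q=o["tcp_rot"];print(o["position"],np.degrees(2*np.arctan2(q[2],q[1])),o["contact_force"],o["ft_torque"])
s=r.grab_frame("scene")
cv2.imwrite("pics/c7.png",cv2.resize(s[150:280,335:450,::-1],None,fx=4.5,fy=4.5,interpolation=cv2.INTER_CUBIC))
E
```

```text
[0.50790045 0.18323972 0.13197896] 75.89526081035274 [2.6384271  0.42857996 4.54377962] [ 0.45880221 -0.78673939 -0.01171742]
```

View pics/c7.png

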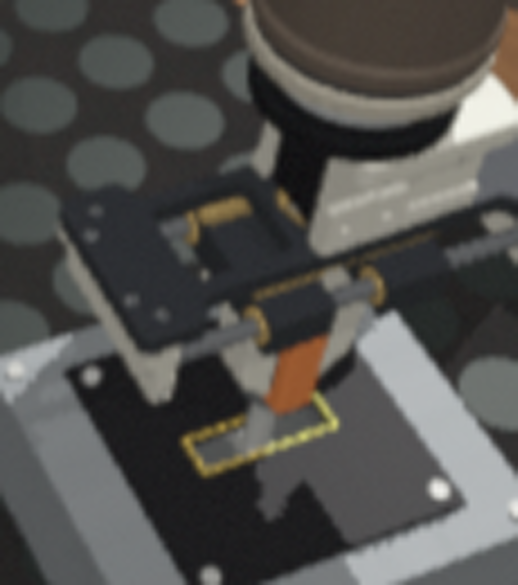

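>>> play_rows([
  [0, 0.1, 0, 0, 0, 0, 1.2],
  [0, 0.1, -0.05, 0, 0, 0, 1.2],
  [0, 0.1, -0.1, 0, 0, 0, 1.2],
  [0, 0.1, -0.1, 0, 0, 0, 1.2],
])

```text
time_s: 12.1
position: [0.508, 0.183, 0.1321]
tcp_rot: [-0.0, 0.788, 0.615, -0.0]
contact_force: [1.1, 4.1, -6.4]
grip_width: 0.0179
gripper_force: 30.0
```

>>> play_rows([
  [0, 0, -0.05, 0, 0, 0, 1.2],
  [0, 0, -0.1, 0, 0, 0, 1.2],
  [0, 0, -0.1, 0, 0, 0, 1.2],
])

```text
time_s: 12.4
position: [0.5079, 0.183, 0.1322]
tcp_rot: [-0.001, 0.788, 0.615, -0.0]
contact_force: [4.9, 6.7, -17.7]
grip_width: 0.0182
gripper_force: 30.0
```

>>> play_rows([
  [0.05, 0.05, 0.15, 0, 0, 0, 1.2],
  [0.05, 0.05, 0.15, 0, 0, 0, 1.2],
  [0.05, 0.05, 0.15, 0, 0, 0, 2.2],
  [0.05, 0.05, 0.15, 0, 0, 0, 3],
  [0.05, 0.05, 0.15, 0, 0, 0, 5],
  [0.05, 0.05, 0.15, 0, 0, 0, 5],
  [0.05, 0.05, 0.15, 0, 0, 0, 5],
])

```text
time_s: 13.1
position: [0.5091, 0.1829, 0.1322]
tcp_rot: [0.0, 0.789, 0.615, -0.0]
contact_force: [0.2, -0.6, -0.8]
grip_width: 0.048
gripper_force: 0.0
```

>>> play_rows([
  [0, 0, -1, 0, 0, 0, 5],
  [0, 0, -3, 0, 0, 0, 5],
  [0, 0, -6, 0, 0, 0, 5],
  [0, 0, -10, 0, 0, 0, 5],
  [0, 0, -13, 0, 0, 0, 5],
  [-8, 0, -13, 0, 0, 0, 5],
  [-12, 0, -13, 0, 0, 0, 5],
  [-16, 0, -13, 0, 0, 0, 5],
  [-20, 0, -13, 0, 0, 0, 5],
  [-20, 0, -13, 0, 0, 0, 5],
])

```text
time_s: 14.1
position: [0.4587, -0.0182, 0.2625]
tcp_rot: [0.001, 0.792, 0.611, -0.002]
contact_force: [0.7, 1.2, -0.1]
grip_width: 0.0499
gripper_force: 0.0
```

```bash
python3 - <<'E'
from h import *
import cv2
o=r.get_obs();print(o["position"],o["contact_force"])
s=r.grab_frame("scene");t=r.grab_frame("top")
f=lambda im,x,y,w,h,k:cv2.resize(im[y:y+h,x:x+w,::-1],None,fx=k,fy=k,interpolation=cv2.INTER_CUBIC)
cv2.imwrite("pics/c8.png",np.hstack([f(s,335,170,95,110,4),f(t,170,175,100,110,4)]))
for z in(.12,.13,.17): print(z,proj("top",[.508,.183,z]),proj("scene",[.508,.183,z]))
E
```

```text
[ 0.45873654 -0.01818316  0.26254568] [ 0.7327935   1.17695219 -0.11879234]
0.12 [[216.74986975 232.55311563]] [[395.33539238 235.30995808]]
0.13 [[215.41067163 232.34098593]] [[396.16945359 232.22700083]]
0.17 [[209.68150266 231.43239895]] [[399.67187302 219.28312546]]
```

View pics/c8.png

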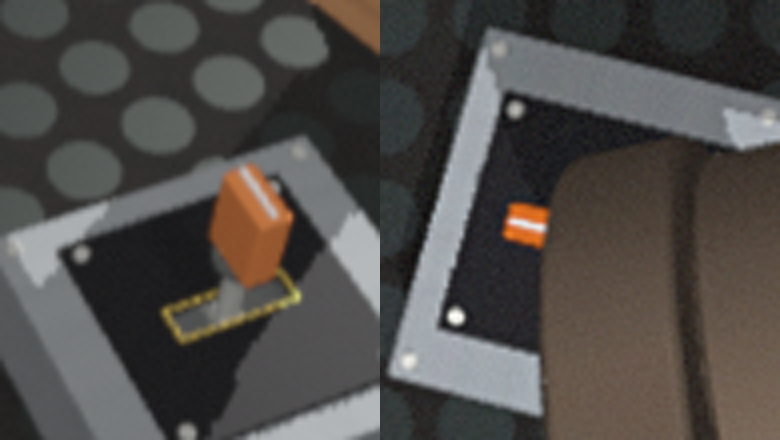

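The key stands upright and crosswise in the slot. Its top is at scene pixel (398,218), close to the (400,219) expected when home, and the robot is clear of it.

```bash
python3 -c "
from station import r
print(r.sign_off())"
```

```text
the job is handed in; nothing more can be done
None
```

The lid is locked and the job handed in at about 14 s: the middle-sized T-key is upright in the slot with its bar crosswise and felt firm against the lid's underside, and the arm never went near the multimeter, screwdriver or jar; sign-off returned no verdict.

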